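Fit up a guard-door frame in the weld jig and wedge it tight

ROBOT

A 6-joint arm with a two-finger parallel gripper is mounted at the origin on a cart in front of the work surface, level with it; the furniture and walls round the work are solid. World frame = base frame: x ahead of the robot, y to its left, z up, the work surface at z = 0. Lengths are in mm, angles in rad, forces in N, time in s.
With the tool pointing down it reaches from about 400 to 925 mm from the base axis. Payload 12.5 kg.
Tool frame: the origin (TCP) lies between the finger pads; the fingertips stand 19 mm ahead of it and the grasp point (between the pads) is the TCP (env.nose_length is the distance from the TCP to the fingertips, in mm); z points along the fingers, y is the line along which they close (so a half turn about z gives the same grasp; the last joint's range is limited). The gripper opens to 95 mm and grips with 3 to 60 N. Pads are 20 mm wide; open, the fingers measure 119 mm over their backs; the gripper's body (75 mm by 180 mm) begins 59 mm behind the grasp point.
Start: joints at [-1.4, 0.491, 1.559, -0, 1.092, -0.106], TCP at [170.822, -601.219, 233.661] pointing down, gripper open.
Joint ranges: [-3.1, 3.1], [-0.84, 2.19], [0.05, 2.79], [-1.13, 4.28], [0.06, 2.93], [-2.69, 2.69]. Speed limits (rad/s): [2.22, 2.22, 2.79, 3.14, 3.14, 3.14].

INTERFACE

Orientations are given as [roll, pitch, yaw] about the fixed x, y, z axes, in that order (R = Rz(yaw) Ry(pitch) Rx(roll)).
In Python, from cell import env gives the robot as it stands. The module is installed in compiled form; this text tells all that it offers.
- The arm moves only by the tool drive_tool, never from a script. Its argument "rows" is a list that holds one entry, the list of rows, each a list of 7 numbers: the shift along the tool's x, y, z scaled (see below), then the turn, a rotation vector about the tool's x, y, z scaled (see below), then the opening, from 0 (shut) to 1 (fully open). In form: [[[tx, ty, tz, ax, ay, az, jaw], ...]]. A call has 1 to 5 rows; each row shifts and turns the commanded pose from where the row before left it, along the tool's axes as they then stand; what a row does not reach is not made up. The controller multiplies each number of a shift by 250 mm and each number of a turn by 180 degrees. A row lasts 1/8 s, in which the tool goes at most 62.5 mm and 10.7 degrees, less where a joint would pass 70% of its speed; a pose out of reach is approached as far as the arm can. A call with a number of a shift or a turn outside -1 to 1 is refused whole. A call with a gripper value outside its range is refused whole. The fingers move at their own pace and stop on an object; the grip force is fixed at half the most. Time passes only in rows, so rows that do not move let the fingers close. It gives the time, the measured TCP pose, the force, the opening and the grip force at its end, in the units of the state.
- env.state(): the state, without advancing time (a new reading comes with each control period).
- env.read_camera(name): name is "scene" or "top"; returns a dict with "color" (400x640x3 uint8, blue, green, red), "camera_matrix" (3x3 intrinsics, pixels), "pose" (4x4, takes a point from camera to world coordinates). Camera axes: x right, y up, looking along -z (the intrinsics and any distortion apply to the point x, -y, -z); pixel columns grow to the right and rows downward; lengths in mm; the calibration is good to about 2 mm. A picture is of the moment at which its call begins. There is no depth.
- env.job_done(): hands the job in; it is judged then, once.
Trained networks look in a picture, given as the dict that the camera call returned (one of the last four; its "shot" number tells which), for a name from the list of things; names that differ only in an ending like _2 or _b are one class to them, and where a whole thing is asked for, a point or a joint stands for the part that bears it (a point fixed in the world has none). Each returns a list of dicts, best first, with "score" (0 to 1); they miss things now and then, are a little off and sometimes report something else, mostly with a low value. They report only what shows in the picture. A call takes as long as a camera call.
- env.search_frame(name, picture): "at" ([x, y, z] in mm, in the coordinates of the camera as it stood for that picture, good to about 4 mm: the middle of the surface that is visible of it).
- env.place_of(name, picture): "at" ([x, y, z] in mm, in the coordinates of the camera as it stood for that picture, good to about 4 mm: a listed point, or the origin of a listed thing).
The state is a dict: "t": time; "joints": joint angles; "qvel": joint speeds; "tau": joint torques, N m; "eef_pos": TCP position; "tcp_rot": TCP orientation; "ft_force": force on the tool from outside, world axes, zero at the start; "moment": the same for the moment, N m; "opening": opening from 0.0 (shut) to 1.0 (fully open); "grip_force": force on a finger pad.
Only numpy, scipy, OpenCV 4.12 (cv2) and the standard library are available. Lean on these libraries where they do the work, as an engineer would, in place of code of your own. Each camera call takes 0.05 s, during which the arm holds its last target. There are 200 camera calls.

TASK

Take the pile of sawn tubes apart and lay them in the weld jig: the wide stile against the two fixed stops, the narrow stile on the wedge side with its outer flank just inside the pin, and then each rail between the dowels of the locator of its own width, between the two stiles. When all four lie flat in the jig, lower the steel wedge, thin end first, into the slanting gap between the narrow stile and the abutment and push it in along the gap until the whole frame is pressed together against the stops with no gaps at the joints; leave it all in place.

Things in the scene. Friction and masses are not known exactly. Their poses are not given: they have to be found in the camera images.
- jig: Dark fixed plate 224x252x8 mm. Origin: underside, centre of the frame; x along the stiles, y from the stops to the wedge gap. Tubes rest at z 16. The narrow stile goes on the pale way on the +y side: set it down with its centre at x 0, y +65 mm (rails then drop in between the stiles with 9 mm to spare); the wedge pushes it in to y +55. Pins at x +-94 face the stile ends (4 mm play), tops z 34.
- stops: Two fixed dark stop blocks with chamfered tops and two pale rest pads at the jig's -y edge, at x +-55 mm, tops 19 mm above the pads. Axes as the jig's. Origin: where the wide stile's origin is when home against the stop faces (jig x 0, y -65, z 16 mm; faces at y -20 of this origin). Set the stile down 1 to 2 mm short of them.
- abutment: Pale way with a slanting dark block (96x22 mm, 18 high above the way) at the jig's +y edge, and a pin (10 mm) at x -117, y +2. Axes as the jig's. Origin: on the way, where the wedge's origin is when all is tight (jig x 37, y 81, z 16). Block's inner face: y = 16 - 0.25x mm, x -46 to 48: gap wide to -x. Lower the wedge in at x -68, y +14 (narrow stile still out), push it to +x.
- wide_locator: Pale rest block 68x80x8 mm with four dowels, at jig x -52 or +52 (it changes places with the narrow one). Origin: centre of underside, 8 mm above the jig's; axes as the jig's. The wide rail lies on it along y, at z 8, centred. 45 mm free between the dowels across x; dowels at y +-32 mm, 10 mm thick, tops z 26, the last 7 mm conical.
- narrow_locator: As the wide locator, but the block is 48x80x8 mm with 25 mm free between the dowels, for the narrow rail. Origin: centre of underside, 8 mm above the jig's origin; axes as the jig's. The rail lies along y, at z 8, centred.
- wide_stile: Sawn steel tube 170 (x, length) x 40 (y) x 20 (z) mm, 0.29 kg. Origin: centre of underside. At the start in the middle layer of the pile, across both rails.
- narrow_stile: Sawn square steel tube 170 (x, length) x 20 (y) x 20 (z) mm, 0.18 kg. Origin: centre of underside. At the start on top of the pile, lying along the wide stile.
- wide_rail: Sawn steel tube 90 (x, length) x 40 (y) x 20 (z) mm, 0.15 kg. Origin: centre of underside. At the start at the bottom of the pile under one end of the wide stile, on a 12 mm plywood board.
- narrow_rail: Sawn square steel tube 90 (x, length) x 20 (y) x 20 (z) mm, 0.1 kg. Origin: centre of underside. At the start at the bottom of the pile under the other end of the wide stile, on the plywood board.
- wedge: Oiled steel wedge, flat on the bench, 22 mm high, 0.4 kg. Origin: underside below its upright lug. x -35 (40 mm thick) to +55 (18 mm, thin end). Straight flank y -16, to the narrow stile; slanted flank (1 in 4) on +y, to the abutment. Lug 30 (x) x 22 (y) mm, top z 60: grip it across y, fingertips at z 24 or more. A few N slide it, 15 N makes it tight; it stays by friction.

How it is judged (in metres and radians):
On the way:
1. all four tubes lie flat in their places in the jig, while the wedge is still outside (x of wide_stile in the frame of jig between -0.008 and 0.008 m and y of wide_stile in the frame of jig between -0.072 and -0.05 m and z of wide_stile in the frame of jig between 0.013 and 0.019 m and angle between the x axis of each of wide_stile, narrow_stile and the x axis of jig, either way round below 0.07 rad and x of narrow_stile in the frame of jig between -0.008 and 0.008 m and y of narrow_stile in the frame of jig between 0.048 and 0.074 m and z of narrow_stile in the frame of jig between 0.013 and 0.019 m and x of wide_rail in the frame of wide_locator between -0.006 and 0.006 m and y of wide_rail in the frame of wide_locator between -0.012 and 0.012 m and z of wide_rail in the frame of wide_locator between 0.005 and 0.011 m and angle between the x axis of wide_rail and the y axis of wide_locator, either way round below 0.07 rad and x of narrow_rail in the frame of narrow_locator between -0.006 and 0.006 m and y of narrow_rail in the frame of narrow_locator between -0.012 and 0.012 m and z of narrow_rail in the frame of narrow_locator between 0.005 and 0.011 m and angle between the x axis of narrow_rail and the y axis of narrow_locator, either way round below 0.07 rad and horizontal distance between wedge and jig above 0.125 m), for 0.2 s.
At the end, for the whole second after the job is handed in: Stiles flat in the jig (8 mm lengthways, 4 mm across, 4 degrees), wide one home on the stops, narrow one on the wedge side; each rail flat in its own locator (6 mm, 4 mm lengthways); wedge flat in the gap, within about 8 mm of its tight place; all at rest (x of wide_stile in the frame of jig between -0.008 and 0.008 m and y of wide_stile in the frame of jig between -0.069 and -0.061 m and z of wide_stile in the frame of jig between 0.013 and 0.019 m and angle between the x axis of each of wide_stile, narrow_stile, wedge and the x axis of jig, either way round below 0.07 rad and x of narrow_stile in the frame of jig between -0.008 and 0.008 m and y of narrow_stile in the frame of jig between 0.051 and 0.059 m and z of narrow_stile in the frame of jig between 0.013 and 0.019 m and x of wide_rail in the frame of wide_locator between -0.006 and 0.006 m and y of wide_rail in the frame of wide_locator between -0.004 and 0.004 m and z of wide_rail in the frame of wide_locator between 0.005 and 0.011 m and angle between the x axis of wide_rail and the y axis of wide_locator, either way round below 0.07 rad and x of narrow_rail in the frame of narrow_locator between -0.006 and 0.006 m and y of narrow_rail in the frame of narrow_locator between -0.004 and 0.004 m and z of narrow_rail in the frame of narrow_locator between 0.005 and 0.011 m and angle between the x axis of narrow_rail and the y axis of narrow_locator, either way round below 0.07 rad and x of wedge in the frame of jig between 0.029 and 0.047 m and y of wedge in the frame of jig between 0.076 and 0.086 m and z of wedge in the frame of jig between 0.013 and 0.02 m and linear speed of each of wide_stile, narrow_stile, wide_rail, narrow_rail, wedge below 0.01 m/s); the robot touches nothing.
It also fails if it takes over 122 s, if anything falls off the work surface, if the arm or the gripper's body presses on something with over 40 N, if the wrist force passes 120 N, or if a joint passes its speed limit or range.

## Working session

There is one attempt and no reset: what is moved stays moved. The work goes in short steps, Python scripts to look and compute and a tool call to move; the robot and the scene stay as the last step left them, time stands still between calls to the robot, and variables do not carry over. Pictures are saved under pics/ and viewed, at most 14 in all, crops included, and the job is handed in when it is done.

Besides the shell and the picture viewer there is one more tool, called after ">>>" as a command line: name --argument value ..., lists and objects as JSON in quotes. drive_tool: Moves the arm, as the interface text tells. Its arguments: {"type":"object","properties":{"rows":{"type":"array","items":{"type":"array","items":{"type":"array","items":{"type":"number","minimum":-1,"maximum":1}}}}},"required":["rows"]}

```bash
mkdir -p pics; cat > h.py <<'E'
from cell import env
import numpy as np, cv2
def w(p,at): return (p["pose"]@np.r_[at,1])[:3]
def px(p,P):
    P=np.atleast_2d(P); c=(np.linalg.inv(p["pose"])@np.c_[P,np.ones(len(P))].T)[:3]
    q=p["camera_matrix"]@np.array([c[0],-c[1],-c[2]]); return (q[:2]/q[2]).T
def ray(p,u,v,z):
    d=np.linalg.inv(p["camera_matrix"])@[u,v,1]; d=p["pose"][:3,:3]@[d[0],-d[1],-d[2]]; o=p["pose"][:3,3]
    return o+d*(z-o[2])/d[2]
E
python3 - <<'E'
from h import *
np.set_printoptions(precision=1,suppress=True)
s=env.state();print(s)
for c in("top","scene"):
    p=env.read_camera(c);cv2.imwrite(f"pics/{c}0.png",p["color"]);print(c,p["pose"],p["camera_matrix"])
    for n in "jig stops abutment wide_locator narrow_locator wide_stile narrow_stile wide_rail narrow_rail wedge".split():
        r=env.place_of(n,p); print(n,[(round(q["score"],2),w(p,q["at"]),px(p,w(p,q["at"]))[0],[k for k in q if k not in("score","at")]) for q in r[:2]])
print(env.state()["t"])
E
```

```text
{'t': 0.0, 'joints': array([-1.4,  0.5,  1.6, -0. ,  1.1, -0.1]), 'qvel': array([ 0., -0.,  0.,  0.,  0., -0.]), 'tau': array([ -0. , -61.3, -25.8,   0.1,   0. ,  -0. ]), 'eef_pos': array([ 170.8, -601. ,  233.1]), 'tcp_rot': array([-3.1, -0. ,  0.3]), 'ft_force': array([-0.1, -0.1,  0.6]), 'moment': array([ 0. ,  0.1, -0. ]), 'grip_force': 0.0, 'opening': 0.9967113930829392}
top [[ -0.    1.   -0.1 439.3]
 [ -1.   -0.   -0.   60.3]
 [ -0.    0.1   1.  965.8]
 [  0.    0.    0.    1. ]] [[385.6   0.  323. ]
 [  0.  385.6 197.9]
 [  0.    0.    1. ]]
jig [(0.81, array([ 531. , -159.3,   -2.3]), array([413.8, 196.3]), [])]
stops [(0.65, array([610.2, 342.2,  -4.2]), array([215.5, 169.9]), []), (0.62, array([ 526.7, -228.7,   13.9]), array([443.5, 196.7]), [])]
abutment [(0.59, array([570.5, -80. ,  15.8]), array([382.7, 180.5]), [])]
wide_locator [(0.64, array([ 579.8, -158.3,    7.7]), array([413.5, 176.5]), [])]
narrow_locator [(0.57, array([ 478.8, -161.4,    4. ]), array([416.2, 216.9]), [])]
wide_stile [(0.87, array([542.5, 228.9,  32.8]), array([257.3, 193.8]), []), (0.7, array([
[... 547 characters left out ...]
stops [(0.83, array([ 524.6, -221.5,   17.5]), array([401.5, 152.6]), [])]
abutment [(0.81, array([570.9, -78.1,  17.7]), array([351.1, 168.2]), [])]
wide_locator []
narrow_locator [(0.78, array([ 483.4, -159. ,    5.6]), array([396.9, 175.2]), []), (0.63, array([571.3, -80.6,  17.6]), array([351.6, 167.7]), [])]
wide_stile [(0.68, array([547.5, 226.4,  30. ]), array([259.6, 235.1]), [])]
narrow_stile [(0.67, array([545.5, 226.1,  52. ]), array([259.3, 229.6]), [])]
wide_rail [(0.84, array([586.3, 220.9,   9.6]), array([252.4, 228.4]), [])]
narrow_rail [(0.69, array([490.7, 248.9,  13.2]), array([267.6, 261.8]), [])]
wedge [(0.86, array([610.1, 345.7,  -1.2]), array([199.8, 255.1]), [])]
1.1
```

```bash
python3 - <<'E'
import cv2
a=cv2.imread("pics/top0.png");b=cv2.imread("pics/scene0.png")
cv2.imwrite("pics/c1.png",cv2.resize(a[130:260,180:320],None,fx=4.5,fy=4.5,interpolation=2)[:600,:800])
cv2.imwrite("pics/c2.png",cv2.resize(a[140:260,350:500],None,fx=5,fy=5,interpolation=2))
E
```

```text
(no output)
```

View pics/scene0.png

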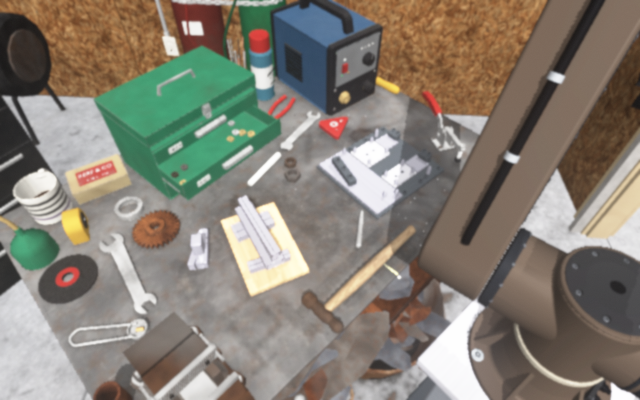

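View pics/c1.png

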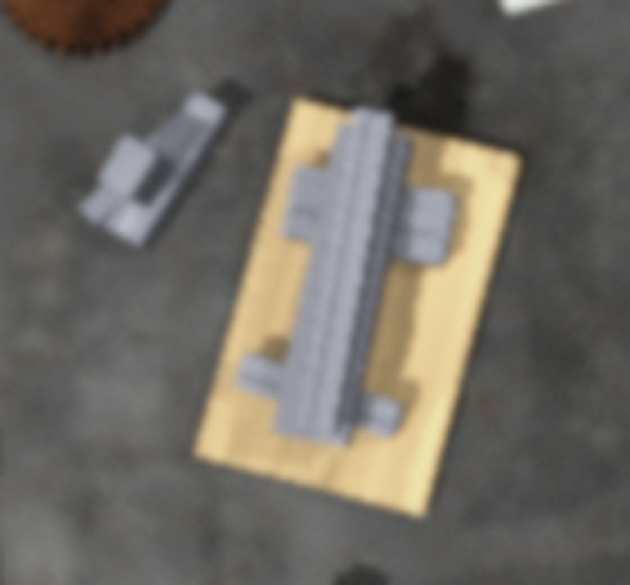

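View pics/c2.png

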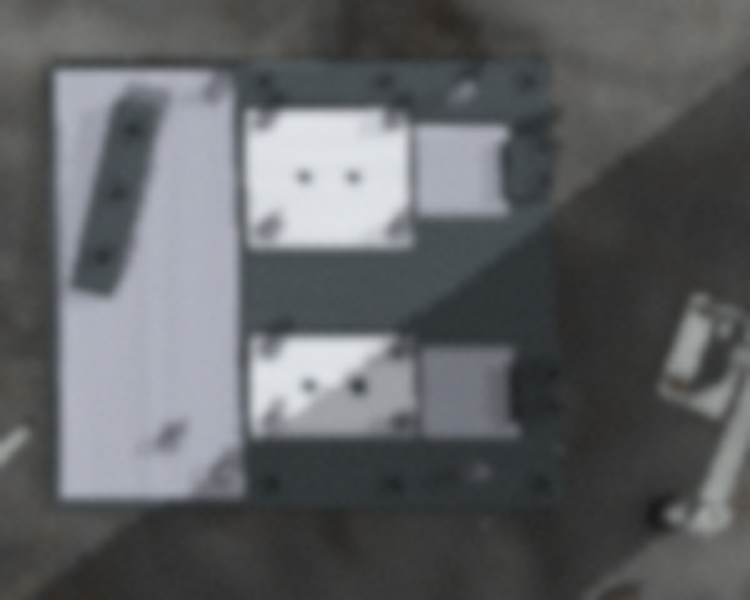

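Scene: pile on board (scene px ~260,235), wedge (200,250) with its thin end pointing away, jig (380,170). Top: the jig is nearly aligned with the world axes, with the wide locator at +x and the narrow one at −x. The pile and wedge are yawed negative. Now fitting the jig pose and enlarging the pile.

```bash
cat >> h.py <<'E'
def fit(p,pts,obs,x0):
    from scipy.optimize import least_squares
    pts=np.array(pts,float)
    def f(q):
        c,s=np.cos(q[2]),np.sin(q[2]); P=pts.copy(); P[:,0]=q[0]+c*pts[:,0]-s*pts[:,1]; P[:,1]=q[1]+s*pts[:,0]+c*pts[:,1]
        return (px(p,P)-obs).ravel()
    r=least_squares(f,x0,x_scale=[1,1,.01]); return r.x,r.fun.reshape(-1,2)
E
python3 - <<'E'
from h import *
np.set_printoptions(precision=2,suppress=True)
p=env.read_camera("top"); np.savez("top.npz",**{k:p[k] for k in("pose","camera_matrix","color")})
cv=lambda a:(np.array(a)+.5)/5-.5+[350,140]
W=[(52+a*34,b*40,16) for a,b in((1,1),(1,-1),(-1,-1),(-1,1))]
N=[(-52+a*24,b*40,16) for a,b in((1,1),(1,-1),(-1,-1),(-1,1))]
oW=[(247,108),(410,108),(413,247),(245,247)]; oN=[(250,335),(415,335),(415,437),(250,437)]
x,r=fit(p,W+N,cv(oW+oN),[530,-160,0]); print(x,r*2.5)
J=[(112,126,8),(112,-126,8),(-112,-126,8),(-112,126,8)]
x,r=fit(p,J,cv([(48,62),(550,60),(560,505),(55,502)]),[530,-160,0]); print(x,r*2.5)
a=p["color"][145:245,215:290]; a=cv2.resize(a,None,fx=6,fy=6,interpolation=cv2.INTER_CUBIC)
cv2.imwrite("pics/c3.png",cv2.convertScaleAbs(a,alpha=1.2))
sc=env.read_camera("scene")["color"][185:305,180:320]; cv2.imwrite("pics/c4.png",cv2.resize(sc,None,fx=5,fy=5,interpolation=cv2.INTER_CUBIC))
E
```

```text
[ 530.4  -159.82   -0.03] [[ 0.12  0.45]
 [-0.84  0.8 ]
 [-0.95 -0.87]
 [ 1.97 -1.29]
 [ 0.04  1.08]
 [-1.    1.54]
 [ 0.   -0.57]
 [ 0.65 -1.09]]
[ 532.16 -147.91   -0.02] [[ 0.04 -1.76]
 [-0.13 -0.8 ]
 [ 2.02  0.78]
 [-1.96  1.63]]
```

View pics/c3.png

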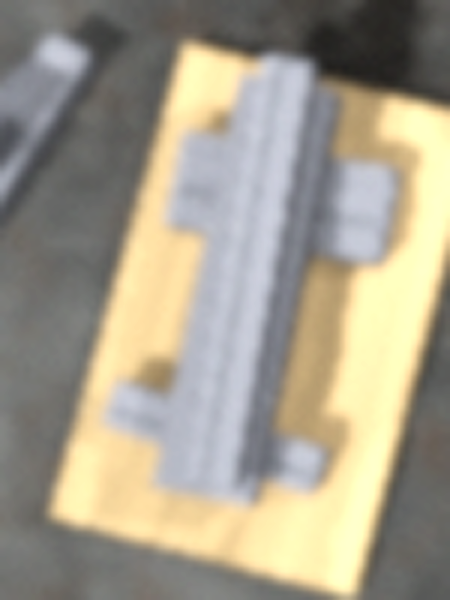

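View pics/c4.png

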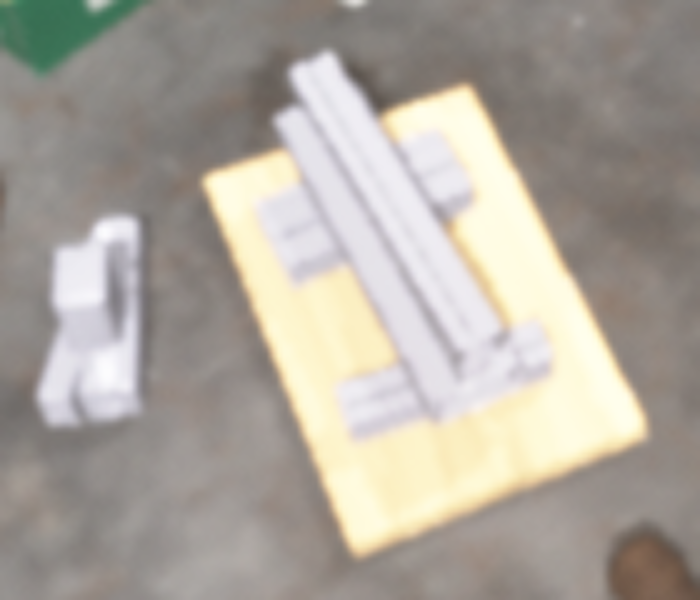

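```bash
python3 - <<'E'
from h import *
np.set_printoptions(precision=3,suppress=True)
p=dict(np.load("top.npz"))
cv=lambda a:(np.array(a)+.5)/6-.5+[215,145]
def box(L,B,z): return [(L/2,B/2,z),(L/2,-B/2,z),(-L/2,-B/2,z),(-L/2,B/2,z)]
for n,b,o,x0 in (("ns",box(170,20,72),[(265,55),(313,61),(240,492),(190,487)],[545,228,-.2]),
 ("ws",box(170,40,52),[(243,75),(338,95),(258,503),(157,485)],[545,228,-.2]),
 ("wr",box(90,40,32),[(398,168),(380,262),(168,222),(187,132)],[586,221,-1.7]),
 ("nr",box(90,20,32),[(328,448),(315,490),(105,420),(118,380)],[490,248,-1.7])):
    x,r=fit(p,b,cv(o),x0); print(n,x,"resid mm",(r*2.4).round(1).tolist())
# jig yaw: subpixel edges of way/plate, plus locator edges
g=cv2.GaussianBlur(cv2.cvtColor(p["color"],cv2.COLOR_BGR2GRAY),(0,0),.7).astype(float)
gx=np.gradient(g,axis=1)
def edge(u0,v0,v1,z,sgn,h=4):
    P=[]
    for v in range(v0,v1):
        s=np.clip(sgn*gx[v,u0-h:u0+h+1],0,None); P.append(ray(p,(s*np.arange(u0-h,u0+h+1)).sum()/s.sum(),v,z))
    P=np.array(P); k=np.polyfit(P[:,0],P[:,1],1); r=np.abs(np.polyval(k,P[:,0])-P[:,1]); m=r<np.median(r)*2.5
    k=np.polyfit(P[m,0],P[m,1],1); print("edge",u0,"yaw",k[0],"y at x=530:",np.polyval(k,530),"rms",r[m].std())
edge(361,158,236,16,1); edge(398,158,230,16,-1); edge(399,166,186,16,1); edge(432,166,186,16,-1,3);edge(399,210,226,16,1)
E
```

```text
ns [547.29  223.365  -0.174] resid mm [[-0.6, 0.3], [0.3, 0.9], [0.3, -0.0], [-0.0, -1.2]]
ws [543.422 228.235  -0.205] resid mm [[-0.1, -1.3], [0.9, -2.2], [-0.7, 1.8], [0.0, 1.6]]
wr [583.097 217.904  -1.773] resid mm [[1.0, -0.2], [0.7, 0.5], [-1.0, 0.9], [-0.8, -1.2]]
nr [486.294 245.585  -1.907] resid mm [[0.6, -1.1], [-0.6, 1.0], [-0.6, 1.4], [0.7, -1.3]]
edge 361 yaw -0.014500444352066478 y at x=530: -25.404290997684367 rms 0.1661693114149972
edge 398 yaw -0.023634409091876904 y at x=530: -113.04106027521719 rms 0.7000994754525478
edge 399 yaw -0.040490795949874744 y at x=530: -119.39467747060837 rms 0.15508996227777855
edge 432 yaw -0.04645817672569132 y at x=530: -196.59105755142178 rms 0.026811713638282362
edge 399 yaw -0.061533222328724636 y at x=530: -122.08964480725245 rms 0.16783144050058194
```

```bash
python3 - <<'E'
from h import *
np.set_printoptions(precision=3,suppress=True)
p=dict(np.load("top.npz"))
g=cv2.GaussianBlur(cv2.cvtColor(p["color"],cv2.COLOR_BGR2GRAY),(0,0),.7).astype(float)
gy=np.gradient(g,axis=0)
def edge(v0,u0,u1,z,sgn,h=3):
    P=[]
    for u in range(u0,u1):
        s=np.clip(sgn*gy[v0-h:v0+h+1,u],0,None); P.append(ray(p,u,(s*np.arange(v0-h,v0+h+1)).sum()/s.sum(),z))
    P=np.array(P); k=np.polyfit(P[:,1],P[:,0],1); r=np.abs(np.polyval(k,P[:,1])-P[:,0]); m=r<np.median(r)*2.5
    k=np.polyfit(P[m,1],P[m,0],1); print("edge",v0,"yaw",-k[0],"x at y=-160:",np.polyval(k,-160),"rms",r[m].std())
edge(154,363,390,16,1);edge(152,400,440,8,-1);edge(239,363,396,16,-1);edge(162,402,428,16,1);edge(189,402,428,16,-1);edge(207,402,428,16,1);edge(227,402,430,16,-1)
edge(165,435,450,16,1);edge(183,435,450,16,-1);edge(209,437,450,16,1);edge(227,437,450,16,-1)
E
```

```text
edge 154 yaw -0.012506203671603221 x at y=-160: 637.1783231198815 rms 0.12860792085603648
 ** On entry to DLASCL parameter number  4 had an illegal value
 ** On entry to DLASCL parameter number  4 had an illegal value
 ** On entry to DLASCL parameter number  4 had an illegal value
 ** On entry to DLASCL parameter number  4 had an illegal value
 ** On entry to DLASCL parameter number  5 had an illegal value
 ** On entry to DLASCL parameter number  4 had an illegal value<stdin>:9: RuntimeWarning: invalid value encountered in scalar divide
Traceback (most recent call last):
numpy.linalg.LinAlgError: SVD did not converge in Linear Least Squares
```

```bash
python3 - <<'E'
from h import *
np.set_printoptions(precision=3,suppress=True)
p=dict(np.load("top.npz"))
g=cv2.GaussianBlur(cv2.cvtColor(p["color"],cv2.COLOR_BGR2GRAY),(0,0),.7).astype(float)
gy=np.gradient(g,axis=0)
def edge(v0,u0,u1,z,sgn,h=3):
    P=[]
    for u in range(u0,u1):
        s=np.clip(sgn*gy[v0-h:v0+h+1,u],0,None)
        if s.sum()>8: P.append(ray(p,u,(s*np.arange(v0-h,v0+h+1)).sum()/s.sum(),z))
    if len(P)<6: print("none",v0); return
    P=np.array(P); k=np.polyfit(P[:,1],P[:,0],1); r=np.abs(np.polyval(k,P[:,1])-P[:,0]); m=r<np.median(r)*2.5
    k=np.polyfit(P[m,1],P[m,0],1); print("edge",v0,u0,"yaw",-k[0],"x at y=-160:",np.polyval(k,-160),"rms",r[m].std())
for a in ((239,363,396,16,-1),(162,405,425,16,1),(189,402,428,16,-1),(207,405,425,16,1),(227,402,430,16,-1),(165,435,450,16,1),(183,435,450,16,-1),(209,437,450,16,1),(227,437,450,16,-1)): edge(*a)
E
```

```text
edge 239 363 yaw -0.029346778082892218 x at y=-160: 423.0519427743838 rms 0.16527333106074418
edge 162 405 yaw -0.009525884006584507 x at y=-160: 615.8756242710431 rms 0.10493598074553855
edge 189 402 yaw 0.0028481730670437168 x at y=-160: 547.3279956778738 rms 0.22506158901376697
edge 207 405 yaw 0.005734481176864716 x at y=-160: 502.83172030075497 rms 0.17558546429534466
edge 227 402 yaw -0.015397854529171653 x at y=-160: 454.44281430362093 rms 0.07026715862224463
edge 165 435 yaw -0.040632453583632135 x at y=-160: 609.6786480347929 rms 0.1416070129396736
edge 183 435 yaw -0.03956153882383767 x at y=-160: 564.2625207033126 rms 0.08032766270384394
edge 209 437 yaw -0.00496603457847331 x at y=-160: 496.74178687408755 rms 0.060000525348055736
edge 227 437 yaw -0.028440362768284908 x at y=-160: 453.96326561409603 rms 0.10283805716311652
```

>>> drive_tool --rows '[[[0,0,0,0,0,0,1]]]'

```text
t: 1.32
eef_pos: [170.8, -601.2, 233.7]
tcp_rot: [3.142, 0.0, 0.277]
ft_force: [0.1, 0.5, -0.1]
opening: 1.006
grip_force: 0.0
```

>>> drive_tool --rows '[[[0,0,0,0,0,0.0485,1],[0,0,0,0,0,0.0485,1],[0,0,0,0,0,0.0485,1],[0.1205,-0.2,0,0,0,0,1],[0.1205,-0.2,0,0,0,0,1]]]'

```text
t: 1.95
eef_pos: [248.5, -512.7, 233.4]
tcp_rot: [-3.142, -0.0, -0.182]
ft_force: [0.5, -0.3, 0.0]
opening: 0.997
grip_force: 0.0
```

>>> drive_tool --rows '[[[0.1205,-0.2,0,0,0,0,1],[0.1205,-0.2,0,0,0,0,1],[0.1205,-0.2,0,0,0,0,1],[0.1205,-0.2,0,0,0,0,1],[0.1205,-0.2,0,0,0,0,1]]]'

```text
t: 2.58
eef_pos: [442.1, -293.2, 233.9]
tcp_rot: [3.141, -0.001, -0.18]
ft_force: [0.3, -0.7, 0.7]
opening: 0.999
grip_force: 0.0
```

>>> drive_tool --rows '[[[0.1205,-0.2,0,0,0,0,1],[-0.01,-0.238,0,0,0,0,1],[-0.01,-0.238,0,0,0,0,1],[-0.01,-0.238,0,0,0,0,1],[-0.01,-0.238,0,0,0,0,1]]]'

```text
t: 3.2
eef_pos: [512.6, -13.1, 233.8]
tcp_rot: [3.142, -0.001, -0.18]
ft_force: [0.7, -0.3, 0.3]
opening: 1.003
grip_force: 0.0
```

>>> drive_tool --rows '[[[-0.01,-0.238,0,0,0,0,1],[-0.01,-0.238,0,0,0,0,1],[-0.01,-0.238,0,0,0,0,1],[-0.01,-0.238,0,0,0,0,1],[0,0,0,0,0,0,1]]]'

```text
t: 3.82
eef_pos: [545.2, 224.4, 233.3]
tcp_rot: [-3.141, -0.0, -0.176]
ft_force: [-0.5, -1.0, 0.4]
opening: 1.0
grip_force: 0.0
```

>>> drive_tool --rows '[[[0.0086,0.0025,0.24,0,0,0,0.6],[0,0,0.24,0,0,0,0.6],[0,0,0.1,0,0,0,0.6],[0,0,0.06,0,0,0,0.6],[0,0,0,0,0,0,0.6]]]'

```text
t: 4.45
eef_pos: [547.4, 219.5, 73.4]
tcp_rot: [3.141, 0.0, -0.181]
ft_force: [0.4, 0.2, 1.1]
opening: 0.607
grip_force: 0.0
```

>>> drive_tool --rows '[[[0,0,0,0,0,0,0.4],[0,0,0,0,0,0,0.3],[0,0,0,0,0,0,0.2],[0,0,0,0,0,0,0.1],[0,0,0,0,0,0,0.1]]]'

```text
t: 5.08
eef_pos: [547.6, 220.2, 74.0]
tcp_rot: [-3.141, -0.001, -0.18]
ft_force: [-0.9, 0.6, 4.3]
opening: 0.209
grip_force: 30.0
```

>>> drive_tool --rows '[[[0,0,-0.05,0,0,0,0.1],[0,0,-0.1,0,0,0,0.1],[0,0,-0.1,0,0,0,0.1],[0,0,0,0,0,0,0.1]]]'

```text
t: 5.58
eef_pos: [547.9, 220.0, 137.9]
tcp_rot: [-3.14, -0.003, -0.18]
ft_force: [0.3, -0.2, -1.8]
opening: 0.208
grip_force: 30.0
```

```bash
python3 - <<'E'
from h import *
np.set_printoptions(precision=1,suppress=True)
print(env.state()["eef_pos"],env.state()["opening"])
p=env.read_camera("top"); np.savez("top1.npz",**{k:p[k] for k in("pose","camera_matrix","color")})
a=p["color"][135:250,205:300]; cv2.imwrite("pics/c5.png",cv2.resize(a,None,fx=5,fy=5,interpolation=cv2.INTER_CUBIC))
e=env.state()["eef_pos"]; print(px(p,e),"TCP px")
E
```

```text
[547.9 220.  137.9] 0.2081800196524306
[[252.8 186.4]] TCP px
```

View pics/c5.png

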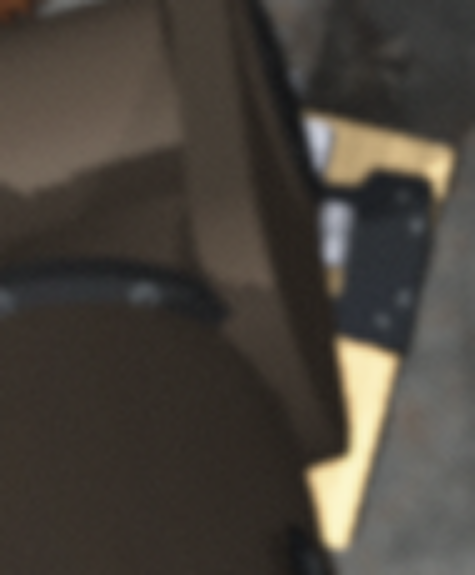

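```bash
python3 - <<'E'
from h import *
np.set_printoptions(precision=1,suppress=True)
p=env.read_camera("scene"); np.savez("sc1.npz",**{k:p[k] for k in("pose","camera_matrix","color")})
e=env.state()["eef_pos"]; u=px(p,e)[0]; print(u,"TCP px")
s,c=np.sin(-.18),np.cos(-.18)
o=np.array(u).astype(int)-[60,50]; o=np.maximum(o,0); print("off",o)
a=p["color"][o[1]:o[1]+100,o[0]:o[0]+120].copy(); a=cv2.resize(a,None,fx=6,fy=6,interpolation=cv2.INTER_CUBIC)
# predicted box corners: underside at TCP-21, top TCP-1
for z in(-21.5,-1.5):
  for sx in(85,-85):
    for sy in(10,-10):
      q=px(p,e+[c*sx-s*sy,s*sx+c*sy,z])[0]; q=((q-o+.5)*6-.5).round().astype(int); print(sx,sy,z,q); cv2.circle(a,tuple(map(int,q)),2,(0,0,255),-1)
cv2.imwrite("pics/c6.png",a)
for n in("narrow_stile","jig"): print([(w(p,r["at"]),r["score"]) for r in env.place_of(n,p)[:2]])
E
```

```text
[257.3 202.9] TCP px
off [197 152]
85 10 -21.5 [243 200]
85 -10 -21.5 [294 180]
-85 10 -21.5 [458 538]
-85 -10 -21.5 [513 512]
85 10 -1.5 [235 162]
85 -10 -1.5 [287 141]
-85 10 -1.5 [453 502]
-85 -10 -1.5 [510 475]
[(array([545.5, 223.6, 112.6]), 0.59)]
[]
```

View pics/c6.png

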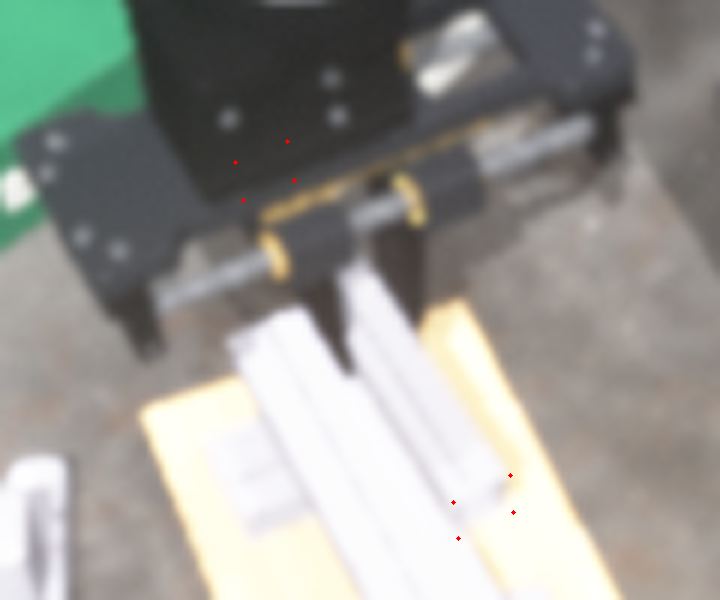

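>>> drive_tool --rows '[[[0,0,0,0,0,-0.051,0.1],[-0.008,0.2095,0,0,0,0,0.1],[-0.008,0.2095,0,0,0,0,0.1],[-0.008,0.2095,0,0,0,0,0.1],[-0.008,0.2095,0,0,0,0,0.1]]]'

```text
t: 6.4
eef_pos: [534.5, 9.1, 135.2]
tcp_rot: [3.142, 0.001, -0.02]
ft_force: [0.8, 0.1, -1.9]
opening: 0.205
grip_force: 30.0
```

>>> drive_tool --rows '[[[-0.008,0.2095,0,0,0,0,0.1],[-0.008,0.2095,0,0,0,0,0.1],[0,0,0.16,0,0,0,0.1],[0,0,0.148,0,0,0,0.1],[0,0,0,0,0,0,0.1]]]'

```text
t: 7.02
eef_pos: [527.5, -93.8, 56.6]
tcp_rot: [-3.14, 0.006, -0.02]
ft_force: [-0.2, -0.0, -1.7]
opening: 0.211
grip_force: 30.0
```

```bash
cat > look.py <<'E'
from h import *
import sys
np.set_printoptions(precision=1,suppress=True)
# look.py cam out x y z halfw halfh scale : save crop around world point
def crop(cam,out,P,hw,hh,k,marks=()):
    p=env.read_camera(cam); np.savez(out+".npz",**{q:p[q] for q in("pose","camera_matrix","color")})
    o=np.maximum(px(p,P)[0].astype(int)-[hw,hh],0); a=cv2.resize(p["color"][o[1]:o[1]+2*hh,o[0]:o[0]+2*hw],None,fx=k,fy=k,interpolation=cv2.INTER_CUBIC)
    for m in marks:
        q=(px(p,m)[0]-o+.5)*k-.5; cv2.circle(a,(int(round(q[0])),int(round(q[1]))),1,(0,0,255),-1)
    cv2.imwrite("pics/"+out+".png",a); print("off",o,"scale",k); return p
E
python3 - <<'E'
from look import *
print(env.state()["eef_pos"],env.state()["tcp_rot"])
c,s=np.cos(-.02),np.sin(-.02)
J=lambda x,y,z:np.array([530+c*x-s*y,-159+s*x+c*y,z])
m=[J(94*a,b,34) for a in(1,-1) for b in(-65,65)]+[J(-80,83,34)]+[J(x,y,8) for x in(-112,112) for y in(138,-114)]+[J(-52+a*24,b*40,16) for a in(1,-1) for b in(1,-1)]
e=env.state()["eef_pos"]
m+=[e+[c*a*85-s*b*10,s*a*85+c*b*10,z] for a in(1,-1) for b in(1,-1) for z in(-1.5,-21.5)]
p=crop("scene","sc2",[530,-130,20],66,50,6,m)
print([(w(p,r["at"]),r["score"]) for r in env.place_of("narrow_stile",p)[:2]])
E
```

```text
[527.5 -93.8  56.6] [-3.1  0.  -0. ]
off [310 116] scale 6
[(array([526.2, -96.1,  37. ]), 0.83), (array([567.8, -78.8,  15.9]), 0.55)]
```

View pics/sc2.png

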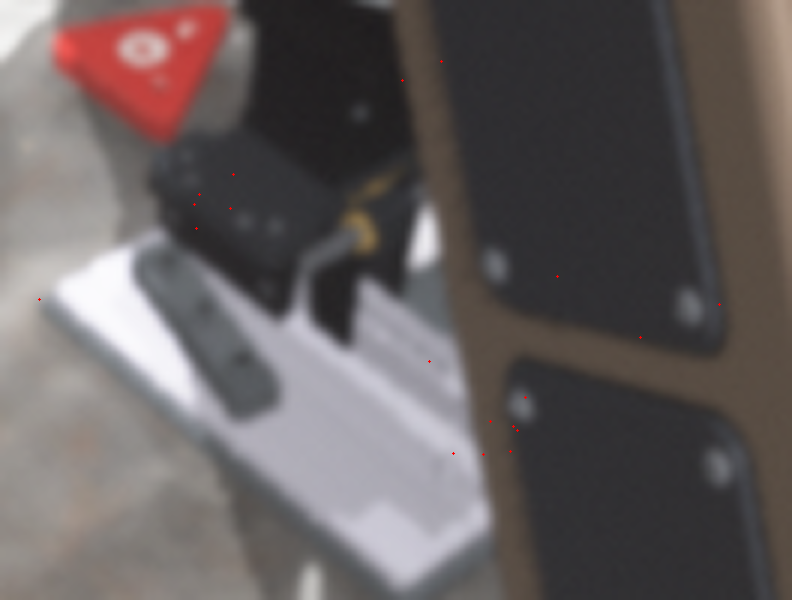

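```bash
python3 - <<'E'
from h import *
np.set_printoptions(precision=1,suppress=True)
p=dict(np.load("sc2.npz")); o=np.array([310,116]); cv=lambda a:(np.array(a)+.5)/6-.5+o
c,s=np.cos(-.02),np.sin(-.02)
J=lambda x,y,z:np.array([530+c*x-s*y,-159+s*x+c*y,z])
for n,P in (("near plate top",J(-112,138,8)),("far",J(112,138,8)),("pin top",J(-80,83,34)),("pin base",J(-80,83,16)),("blk lo in",J(-9,108.5,34)),("blk lo out",J(-9+22*.24,108.5+21.4,34))): print(n,(px(p,P)[0]-o+.5)*6-.5)
print("near corner",ray(p,*cv((405,590)),8)," far",ray(p,*cv((45,300)),8),"model",J(-112,138,8),J(112,138,8))
E
```

```text
near plate top [406.8 611.1]
far [ 39.2 299. ]
pin top [453.2 452.7]
pin base [447.6 482. ]
blk lo in [284.5 382.8]
blk lo out [237.5 400.1]
near corner [428.5 -25.9   8. ]  far [642.6 -24.8   8. ] model [420.8 -18.8   8. ] [644.7 -23.3   8. ]
```

>>> drive_tool --rows '[[[0.01,0,0,0,0,0,0.1],[0,0,0.016,0,0,0,0.1],[0,0,0.016,0,0,0,0.1],[0,0,0.012,0,0,0,0.1],[0,0,0,0,0,0,0.1]]]'

```text
t: 7.75
eef_pos: [531.4, -94.0, 47.9]
tcp_rot: [-3.142, 0.0, -0.02]
ft_force: [-1.0, -0.3, -2.3]
opening: 0.206
grip_force: 30.0
```

>>> drive_tool --rows '[[[0,0,0.016,0,0,0,0.1],[0,0,0.014,0,0,0,0.1],[0,0,0.008,0,0,0,0.1],[0,0,0,0,0,0,0.1]]]'

```text
t: 8.25
eef_pos: [531.5, -94.1, 38.4]
tcp_rot: [-3.142, 0.0, -0.02]
ft_force: [-0.4, -0.2, -1.7]
opening: 0.209
grip_force: 30.0
```

>>> drive_tool --rows '[[[0,0,0.003,0,0,0,0.1],[0,0,0,0,0,0,0.5],[0,0,0,0,0,0,0.5],[0,0,-0.2,0,0,0,0.7],[0,0,-0.2,0,0,0,0.7]]]'

```text
t: 8.88
eef_pos: [531.3, -94.0, 138.8]
tcp_rot: [-3.141, 0.001, -0.02]
ft_force: [0.0, 0.0, 0.6]
opening: 0.575
grip_force: 0.0
```

>>> drive_tool --rows '[[[-0.112,-0.203,-0.07,0,0,0,1],[-0.112,-0.203,-0.07,0,0,0,1],[-0.112,-0.203,-0.07,0,0,0,1],[0,0,0,0,0,0.0575,1]]]'

```text
t: 9.38
eef_pos: [449.2, 62.4, 191.8]
tcp_rot: [-3.141, -0.002, -0.2]
ft_force: [0.2, -0.1, 0.1]
opening: 0.974
grip_force: 0.0
```

```bash
python3 - <<'E'
from h import *
np.set_printoptions(precision=1,suppress=True)
print(env.state()["eef_pos"],env.state()["tcp_rot"])
p=env.read_camera("top"); np.savez("top2.npz",**{q:p[q] for q in("pose","camera_matrix","color")})
a=cv2.resize(p["color"][145:245,215:290],None,fx=6,fy=6,interpolation=2); b=p["color"][145:245,355:412]
b=cv2.resize(b,None,fx=6,fy=6,interpolation=2); cv2.imwrite("pics/c7.png",np.hstack([a,b]))
E
```

```text
[449.2  62.4 191.8] [-3.1 -0.  -0.2]
```

View pics/c7.png

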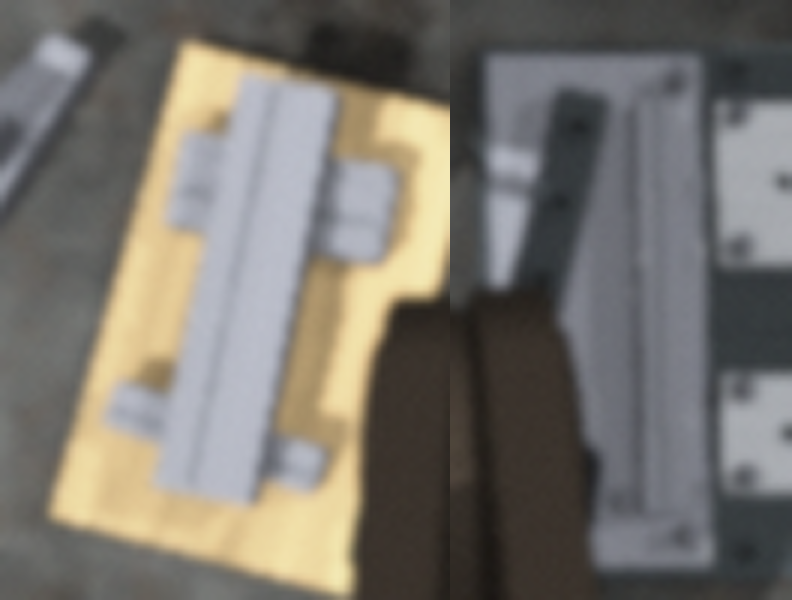

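```bash
python3 - <<'E'
from h import *
np.set_printoptions(precision=3,suppress=True)
p=dict(np.load("top2.npz"))
cv=lambda a,o:(np.array(a)+.5)/6-.5+o
def box(L,B,z): return [(L/2,B/2,z),(L/2,-B/2,z),(-L/2,-B/2,z),(-L/2,B/2,z)]
for n,b,o,x0,of in (("ws",box(170,40,52),[(243,75),(338,92),(255,503),(157,487)],[545,228,-.2],[215,145]),
  ("ns",box(170,20,36),[(640,92),(690,88),(698,512),(646,516)],[530,-95,0],[280,145])):
    x,r=fit(p,b,cv(o,of),x0); print(n,x,(r*2.4).round(1).tolist())
E
python3 - <<'E'
import sys; sys.path.insert(0,".")
from h import *
p=dict(np.load("top2.npz"))
g=cv2.GaussianBlur(cv2.cvtColor(p["color"],cv2.COLOR_BGR2GRAY),(0,0),.6).astype(float)
# profiles: wide stile across-row scans (row, col), print gradient peaks
gx=np.gradient(g,axis=1);gy=np.gradient(g,axis=0)
def side(v0,v1,uf,h,sgn,z):
    P=[]
    for v in range(v0,v1):
        u0=int(round(uf(v))); s=np.clip(sgn*gx[v,u0-h:u0+h+1],0,None); 
        if s.sum()>5: P.append(ray(p,(s*np.arange(u0-h,u0+h+1)).sum()/s.sum(),v,z))
    P=np.array(P); k=np.polyfit(P[:,0],P[:,1],1); return k,len(P)
lf=lambda v:(257-(v-145-0)*(86/410)*1)+ (0)
cx=lambda a,b:(lambda v: (a[0]+((v-145)*6-a[1])*(b[0]-a[0])/(b[1]-a[1]))/6+215)
for n,a,b,sg in (("L",(243,75),(157,487),1),("R",(338,92),(255,503),-1)):
    for v0,v1 in (((184,204) if n=="L" else (190,216)),):
        k,m=side(v0,v1,cx(a,b),2,sg,52); print(n,"slope",k[0],"y at x=543:",np.polyval(k,543),m)
E
```

```text
ws [543.521 228.534  -0.206] [[-0.3, -1.4], [0.6, -1.0], [0.1, 1.7], [-0.4, 0.6]]
ns [532.721 -95.679  -0.021] [[0.1, 0.2], [-0.2, 1.7], [-0.3, -0.1], [0.5, -1.7]]
L slope 0.215952679571773 y at x=543: 239.12745459811106 1
R slope -0.21481216965883634 y at x=543: 210.53602891221811 26<stdin>:12: RankWarning: Polyfit may be poorly conditioned
```

>>> drive_tool --rows '[[[0.059,-0.18,0,0,0,0,1],[0.059,-0.18,0,0,0,0,1],[0.059,-0.18,0,0,0,0.001,1],[0.059,-0.18,0,0,0,0,1],[0,0,0.16,0,0,0,1]]]'

```text
t: 10.05
eef_pos: [547.0, 226.8, 151.3]
tcp_rot: [-3.139, -0.005, -0.199]
ft_force: [0.6, -0.9, -1.0]
opening: 1.003
grip_force: 0.0
```

>>> drive_tool --rows '[[[0,0,0.1,0,0,0,1],[0,0,0,0,0,0,1]]]'

```text
t: 10.3
eef_pos: [543.9, 223.9, 123.6]
tcp_rot: [3.14, 0.003, -0.202]
ft_force: [-0.4, -0.6, 0.7]
opening: 1.002
grip_force: 0.0
```

>>> drive_tool --rows '[[[-0.003,-0.012,0.15,0,0,0,0.9],[0,0,0.1,0,0,0,0.8],[0,0,0.044,0,0,0,0.7],[0,0,0,0,0,0,0.6],[0,0,0,0,0,0,0.5]]]'

```text
t: 10.92
eef_pos: [544.9, 227.6, 53.1]
tcp_rot: [-3.141, -0.002, -0.204]
ft_force: [-0.4, -0.0, 0.4]
opening: 0.554
grip_force: 0.0
```

>>> drive_tool --rows '[[[0,0,0,0,0,0,0.4],[0,0,0,0,0,0,0.3],[0,0,0,0,0,0,0.3],[0,0,0,0,0,0,0.3]]]'

```text
t: 11.42
eef_pos: [544.9, 227.8, 52.9]
tcp_rot: [-3.141, -0.002, -0.204]
ft_force: [0.5, 1.0, 7.5]
opening: 0.416
grip_force: 30.0
```

>>> drive_tool --rows '[[[0,0,-0.06,0,0,0,0.3],[0,0,-0.15,0,0,0,0.3],[0,0,-0.15,0,0,0,0.3],[0,0,0,0,0,-0.0586,0.3],[-0.003,0.223,0,0,0,0,0.3]]]'

```text
t: 12.05
eef_pos: [542.4, 173.2, 143.0]
tcp_rot: [-3.141, -0.002, -0.013]
ft_force: [1.3, -0.2, -2.4]
opening: 0.422
grip_force: 30.0
```

>>> drive_tool --rows '[[[-0.003,0.223,0,0,0,0,0.3],[-0.003,0.223,0,0,0,0,0.3],[-0.003,0.223,0,0,0,0,0.3],[-0.003,0.223,0,0,0,0,0.3],[-0.003,0.223,0,0,0,0,0.3]]]'

```text
t: 12.68
eef_pos: [532.8, -108.7, 142.7]
tcp_rot: [3.141, -0.0, -0.02]
ft_force: [1.3, -1.2, -2.6]
opening: 0.419
grip_force: 30.0
```

>>> drive_tool --rows '[[[-0.003,0.223,0,0,0,0,0.3],[-0.003,0.223,0,0,0,0,0.3],[0,0,0,0,0,0,0.3],[0,0,0,0,0,0,0.3]]]'

```text
t: 13.18
eef_pos: [529.1, -218.1, 142.2]
tcp_rot: [-3.141, 0.001, -0.02]
ft_force: [0.4, -0.0, -2.4]
opening: 0.419
grip_force: 30.0
```

>>> drive_tool --rows '[[[0.004,0,0.18,0,0,0,0.3],[0,0,0.15,0,0,0,0.3],[0,0,0.02,0,0,0,0.3],[0,0,0.02,0,0,0,0.3],[0,0,0.01,0,0,0,0.3]]]'

```text
t: 13.8
eef_pos: [531.1, -218.3, 48.0]
tcp_rot: [3.141, -0.002, -0.019]
ft_force: [-0.2, 0.3, -2.8]
opening: 0.418
grip_force: 30.0
```

>>> drive_tool --rows '[[[0,0,0,0,0,0,0.3],[0,0,0,0,0,0,0.3]]]'

```text
t: 14.05
eef_pos: [530.7, -218.4, 47.5]
tcp_rot: [3.141, -0.001, -0.02]
ft_force: [0.4, -0.5, -2.3]
opening: 0.415
grip_force: 30.0
```

>>> drive_tool --rows '[[[0,0,0.018,0,0,0,0.3],[0,0,0.018,0,0,0,0.3],[0,0,0.004,0,0,0,0.3],[0,0,0,0,0,0,0.3]]]'

```text
t: 14.55
eef_pos: [530.4, -218.3, 36.9]
tcp_rot: [3.142, 0.0, -0.02]
ft_force: [-1.3, 0.3, -0.1]
opening: 0.417
grip_force: 30.0
```

>>> drive_tool --rows '[[[0,0.008,0,0,0,0,0.3],[0,0.004,0,0,0,0,0.3]]]'

```text
t: 14.8
eef_pos: [530.5, -221.5, 36.9]
tcp_rot: [3.141, -0.0, -0.02]
ft_force: [0.3, 1.5, 0.2]
opening: 0.415
grip_force: 30.0
```

>>> drive_tool --rows '[[[0,0.004,0,0,0,0,0.3]]]'

```text
t: 14.92
eef_pos: [530.5, -222.4, 36.9]
tcp_rot: [3.142, -0.0, -0.02]
ft_force: [0.3, 0.3, -0.5]
opening: 0.417
grip_force: 30.0
```

>>> drive_tool --rows '[[[0,0.004,0,0,0,0,0.3]]]'

```text
t: 15.05
eef_pos: [530.4, -223.4, 36.9]
tcp_rot: [3.141, -0.0, -0.02]
ft_force: [-0.9, 1.4, -0.0]
opening: 0.419
grip_force: 30.0
```

>>> drive_tool --rows '[[[0,0.003,0,0,0,0,0.3],[0,0,0,0,0,0,0.3]]]'

```text
t: 15.3
eef_pos: [530.4, -224.2, 36.9]
tcp_rot: [3.141, -0.0, -0.02]
ft_force: [-0.1, -0.3, -0.1]
opening: 0.415
grip_force: 30.0
```

>>> drive_tool --rows '[[[0,0.003,0,0,0,0,0.3],[0,0,0,0,0,0,0.3]]]'

```text
t: 15.55
eef_pos: [530.4, -224.9, 36.9]
tcp_rot: [3.141, -0.0, -0.02]
ft_force: [-0.8, 1.3, 1.0]
opening: 0.419
grip_force: 30.0
```

>>> drive_tool --rows '[[[0,0.003,0,0,0,0,0.3],[0,0,0,0,0,0,0.3]]]'

```text
t: 15.8
eef_pos: [530.3, -224.9, 36.9]
tcp_rot: [-3.141, 0.0, -0.02]
ft_force: [2.6, 5.7, 0.9]
opening: 0.42
grip_force: 30.0
```

>>> drive_tool --rows '[[[0,0.003,0,0,0,0,0.3],[0,0,0,0,0,0,0.3]]]'

```text
t: 16.05
eef_pos: [530.3, -224.9, 36.9]
tcp_rot: [-3.14, 0.001, -0.02]
ft_force: [2.6, 11.7, 2.7]
opening: 0.418
grip_force: 30.0
```

>>> drive_tool --rows '[[[0,-0.006,0,0,0,0,0.3],[0,0,0,0,0,0,0.7],[0,0,0,0,0,0,0.7],[0,0,0,0,0,0,0.7],[0,0,-0.1,0,0,0,0.7]]]'

```text
t: 16.68
eef_pos: [529.6, -224.6, 60.9]
tcp_rot: [-3.14, 0.003, -0.02]
ft_force: [0.4, 0.4, 0.2]
opening: 0.694
grip_force: 0.0
```

>>> drive_tool --rows '[[[0,0,-0.2,0,0,0,0.7],[-0.03,-0.22,-0.15,0,0,0,0.7],[-0.03,-0.22,0,0,0,0,0.7],[-0.03,-0.22,0,0,0,0,0.7],[-0.03,-0.22,0,0,0,0,0.7]]]'

```text
t: 17.3
eef_pos: [504.8, -6.5, 147.1]
tcp_rot: [3.141, -0.001, -0.02]
ft_force: [1.0, 0.5, -0.8]
opening: 0.698
grip_force: 0.0
```

>>> drive_tool --rows '[[[-0.03,-0.22,0,0,0,0,0.7],[0,0,0,0,0,0,0.7]]]'

```text
t: 17.55
eef_pos: [498.1, 50.0, 147.0]
tcp_rot: [-3.142, 0.0, -0.015]
ft_force: [0.3, -0.7, -0.3]
opening: 0.698
grip_force: 0.0
```

```bash
python3 - <<'E'
from h import *
np.set_printoptions(precision=3,suppress=True)
print(env.state()["eef_pos"],env.state()["tcp_rot"],env.state()["joints"])
p=env.read_camera("top"); np.savez("top3.npz",**{q:p[q] for q in("pose","camera_matrix","color")})
a=cv2.resize(p["color"][150:240,222:287],None,fx=6,fy=6,interpolation=2); b=p["color"][150:240,390:456]
b=cv2.resize(b,None,fx=6,fy=6,interpolation=2); cv2.imwrite("pics/c8.png",np.hstack([a,b]))
for n in("wide_rail","narrow_rail","wedge"): print(n,[(w(p,r["at"]),r["score"]) for r in env.place_of(n,p)[:2]])
E
```

```text
[498.068  49.97  147.016] [-3.142  0.    -0.015] [-0.032  0.434  1.955  0.     0.753  1.554]
wide_rail [(array([583.622, 217.947,   7.832]), 0.82)]
narrow_rail [(array([483.7  , 248.56 ,  11.286]), 0.81)]
wedge [(array([611.423, 344.024,  -4.081]), 0.57)]
```

View pics/c8.png

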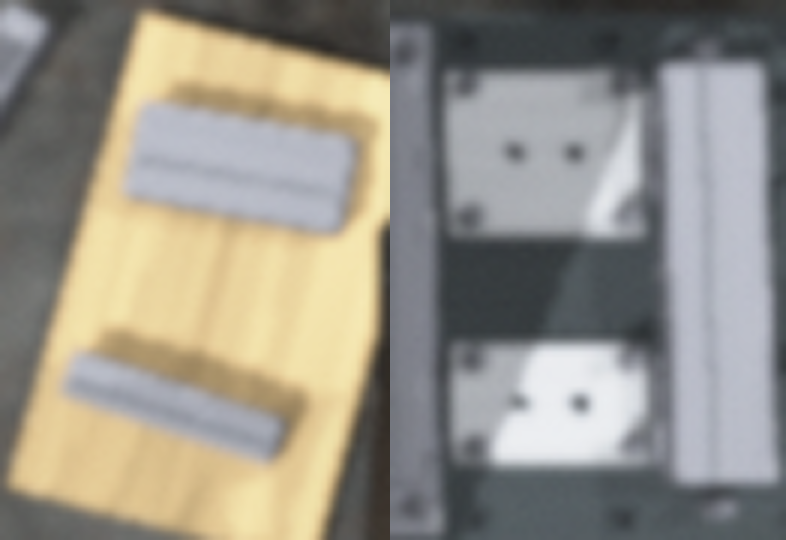

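```bash
python3 - <<'E'
from h import *
np.set_printoptions(precision=3,suppress=True)
p=dict(np.load("top3.npz"))
cv=lambda a,o:(np.array(a)+.5)/6-.5+o
def box(L,B,z): return [(L/2,B/2,z),(L/2,-B/2,z),(-L/2,-B/2,z),(-L/2,B/2,z)]
A=[222,150];B=[325,150]
for n,b,o,x0,of in (("wr",box(90,40,32),[(358,133),(340,235),(125,195),(145,103)],[583,218,-1.77],A),
 ("nr",box(90,20,32),[(287,415),(270,463),(65,395),(80,352)],[484,248,-1.85],A),
 ("wl",box(68,80,16),[(445,70),(645,72),(647,237),(447,237)],[582,-160,0],B),
 ("nl",box(48,80,16),[(450,340),(650,342),(652,465),(452,465)],[478,-160,0],B),
 ("ws",box(170,40,36),[(658,65),(765,60),(778,482),(672,487)],[530,-225,0],B)):
    x,r=fit(p,b,cv(o,of),x0); print(n,x,(r*2.4).round(1).tolist())
E
```

```text
wr [582.876 217.596  -1.759] [[0.3, 1.4], [0.6, -1.0], [-0.1, 0.5], [-0.9, -0.9]]
nr [485.58  245.184  -1.899] [[0.6, 0.5], [1.2, 0.2], [-1.1, 0.5], [-0.7, -1.1]]
wl [ 581.757 -161.752   -0.03 ] [[1.3, 0.8], [-1.4, 0.5], [-1.0, -0.4], [1.1, -0.9]]
nl [ 478.752 -159.23    -0.027] [[0.9, 1.6], [-0.9, 1.2], [-0.7, -1.1], [0.7, -1.6]]
ws [ 529.214 -224.081   -0.017] [[1.4, -0.5], [-1.8, 1.3], [-0.9, 0.5], [1.3, -1.3]]
```

>>> drive_tool --rows '[[[0,0,0,0,0,-0.0556,1],[0,0,0,0,0,-0.0556,1],[0,0,0,0,0,-0.0556,1],[0,0,0,0,0,-0.0556,1],[0,0,0,0,0,-0.0556,1]]]'

```text
t: 18.38
eef_pos: [499.0, 45.7, 146.8]
tcp_rot: [3.142, 0.0, 0.857]
ft_force: [0.4, 0.7, -0.2]
opening: 1.001
grip_force: 0.0
```

>>> drive_tool --rows '[[[0,0,0,0,0,-0.0556,1],[0,0,0,0,0,-0.0556,1],[0,0,0,0,0,-0.0556,1],[0.18,0.0517,0,0,0,0,1],[0.18,0.0517,0,0,0,0,1]]]'

```text
t: 19.0
eef_pos: [542.6, 129.7, 147.0]
tcp_rot: [3.141, 0.0, 1.374]
ft_force: [0.2, -0.6, 0.9]
opening: 0.999
grip_force: 0.0
```

>>> drive_tool --rows '[[[0.18,0.0517,0,0,0,0,1],[0.18,0.0517,0,0,0,0,1],[0,0,0,0,0,0,1],[0,0,0,0,0,0,1]]]'

```text
t: 19.5
eef_pos: [584.0, 212.5, 146.4]
tcp_rot: [-3.141, 0.001, 1.376]
ft_force: [-0.6, 0.6, 0.5]
opening: 0.999
grip_force: 0.0
```

>>> drive_tool --rows '[[[0.0166,-0.009,0.2,0,0,-0.002,0.9],[0,0,0.16,0,0,0,0.8],[0,0,0.08,0,0,0,0.7],[0,0,0.012,0,0,0,0.7],[0,0,0,0,0,0,0.6]]]'

```text
t: 20.12
eef_pos: [583.0, 217.5, 34.6]
tcp_rot: [3.141, -0.0, 1.383]
ft_force: [0.0, 0.8, -0.8]
opening: 0.646
grip_force: 0.0
```

>>> drive_tool --rows '[[[0,0,0,0,0,0,0.5],[0,0,0,0,0,0,0.45],[0,0,0,0,0,0,0.4],[0,0,0,0,0,0,0.3],[0,0,0,0,0,0,0.3]]]'

```text
t: 20.75
eef_pos: [583.0, 218.5, 34.4]
tcp_rot: [3.14, -0.0, 1.384]
ft_force: [-0.4, -0.9, 6.2]
opening: 0.423
grip_force: 29.9
```

>>> drive_tool --rows '[[[0,0,-0.08,0,0,0,0.3],[0,0,-0.18,0,0,0,0.3],[0,0,-0.18,0,0,0,0.3],[0,0,0,0,0,-0.0525,0.3],[-0.214,0.004,0,0,0,0,0.3]]]'

```text
t: 21.38
eef_pos: [582.2, 166.5, 144.1]
tcp_rot: [3.141, -0.0, 1.555]
ft_force: [0.6, 0.1, -1.7]
opening: 0.418
grip_force: 29.9
```

>>> drive_tool --rows '[[[-0.214,0.004,0,0,0,0,0.3],[-0.214,0.004,0,0,0,0,0.3],[-0.214,0.004,0,0,0,0,0.3],[-0.214,0.004,0,0,0,0,0.3],[-0.214,0.004,0,0,0,0,0.3]]]'

```text
t: 22.0
eef_pos: [581.2, -104.2, 143.6]
tcp_rot: [-3.141, -0.0, 1.549]
ft_force: [0.2, 0.1, -1.8]
opening: 0.417
grip_force: 29.9
```

>>> drive_tool --rows '[[[-0.214,0.004,0,0,0,0,0.3],[0,0,0,0,0,0,0.3],[0,0,0,0,0,0,0.3],[0,0,0,0,0,0,0.3]]]'

```text
t: 22.5
eef_pos: [581.3, -154.9, 143.8]
tcp_rot: [-3.141, -0.0, 1.55]
ft_force: [0.0, -0.0, -1.9]
opening: 0.417
grip_force: 29.9
```

>>> drive_tool --rows '[[[-0.004,0,0.18,0,0,0,0.3],[0,0,0.14,0,0,0,0.3],[0,0,0.02,0,0,0,0.3],[0,0,0,0,0,0,0.3],[0,0,0.016,0,0,0,0.3]]]'

```text
t: 23.12
eef_pos: [582.2, -157.2, 56.4]
tcp_rot: [3.139, 0.001, 1.549]
ft_force: [0.0, -0.6, -1.7]
opening: 0.415
grip_force: 29.9
```

>>> drive_tool --rows '[[[0,0,0.012,0,0,0,0.3],[0,0,0,0,0,0,0.3]]]'

```text
t: 23.38
eef_pos: [581.4, -157.2, 52.1]
tcp_rot: [3.141, 0.0, 1.549]
ft_force: [0.0, 0.0, -0.8]
opening: 0.423
grip_force: 29.9
```

>>> drive_tool --rows '[[[0,0,0.008,0,0,0,0.3],[0,0,0.008,0,0,0,0.3],[0,0,0,0,0,0,0.3]]]'

```text
t: 23.75
eef_pos: [581.3, -157.2, 47.7]
tcp_rot: [-3.141, -0.0, 1.549]
ft_force: [-0.9, 0.5, -2.1]
opening: 0.417
grip_force: 29.9
```

>>> drive_tool --rows '[[[0,0,0.008,0,0,0,0.3],[0,0,0.008,0,0,0,0.3],[0,0,0,0,0,0,0.3]]]'

```text
t: 24.12
eef_pos: [581.3, -157.2, 43.7]
tcp_rot: [-3.141, -0.0, 1.549]
ft_force: [-0.4, 0.5, -1.9]
opening: 0.415
grip_force: 29.9
```

>>> drive_tool --rows '[[[0,0,0.01,0,0,0,0.3],[0,0,0.01,0,0,0,0.3],[0,0,0,0,0,0,0.3]]]'

```text
t: 24.5
eef_pos: [581.4, -157.2, 38.7]
tcp_rot: [-3.141, 0.0, 1.549]
ft_force: [-0.2, -0.9, -2.4]
opening: 0.42
grip_force: 29.9
```

>>> drive_tool --rows '[[[0,0,0.002,0,0,0,0.3],[0,0,0,0,0,0,0.7],[0,0,0,0,0,0,0.7],[0,0,0,0,0,0,0.7],[0,0,-0.1,0,0,0,0.7]]]'

```text
t: 25.12
eef_pos: [580.6, -156.9, 62.3]
tcp_rot: [-3.139, -0.001, 1.549]
ft_force: [0.2, 0.0, 1.0]
opening: 0.692
grip_force: 0.0
```

>>> drive_tool --rows '[[[0,0,-0.2,0,0,0,0.7],[0,0,-0.11,0,0,0.0,0.7],[0,0,0,0,0,0.0,0.7]]]'

```text
t: 25.5
eef_pos: [582.1, -157.4, 142.9]
tcp_rot: [3.138, 0.001, 1.549]
ft_force: [0.5, 0.1, -0.7]
opening: 0.701
grip_force: 0.0
```

>>> drive_tool --rows '[[[0,0,0,0,0,0.0487,0.8],[0,0,0,0,0,0.0487,0.8],[0.175,-0.1107,0,0,0,0,0.8],[0.175,-0.1107,0,0,0,0,0.8],[0.175,-0.1107,0,0,0,0,0.8]]]'

```text
t: 26.12
eef_pos: [544.1, -4.8, 139.5]
tcp_rot: [-3.14, 0.0, 1.242]
ft_force: [1.0, 0.3, -0.6]
opening: 0.799
grip_force: 0.0
```

>>> drive_tool --rows '[[[0.175,-0.1107,0,0,0,0,0.8],[0.175,-0.1107,0,0,0,0,0.8],[0.175,-0.1107,0,0,0,0,0.8],[0.175,-0.1107,0,0,0,0,0.8],[0.175,-0.1107,0,0,0,0,0.8]]]'

```text
t: 26.75
eef_pos: [483.5, 246.9, 139.6]
tcp_rot: [-3.14, 0.001, 1.243]
ft_force: [0.7, -0.3, -0.8]
opening: 0.796
grip_force: 0.0
```

>>> drive_tool --rows '[[[0,0,0,0,0,0,0.8],[0,0,0,0,0,0,0.8],[0,0,0,0,0,0,0.8]]]'

```text
t: 27.12
eef_pos: [484.7, 244.4, 140.4]
tcp_rot: [-3.141, 0.001, 1.241]
ft_force: [-0.5, 0.4, 0.5]
opening: 0.802
grip_force: 0.0
```

>>> drive_tool --rows '[[[0.0046,0.001,0.2,0,0,0,0.7],[0,0,0.15,0,0,0,0.6],[0,0,0.06,0,0,0,0.5],[0,0,0.016,0,0,0,0.5],[0,0,0,0,0,0,0.4]]]'

```text
t: 27.75
eef_pos: [485.7, 246.4, 35.2]
tcp_rot: [3.141, -0.001, 1.242]
ft_force: [0.3, -0.2, 0.4]
opening: 0.438
grip_force: 0.0
```

>>> drive_tool --rows '[[[0,0,0,0,0,0,0.3],[0,0,0,0,0,0,0.2],[0,0,0,0,0,0,0.1],[0,0,0,0,0,0,0.1],[0,0,0,0,0,0,0.1]]]'

```text
t: 28.38
eef_pos: [485.4, 246.6, 35.0]
tcp_rot: [3.141, -0.001, 1.243]
ft_force: [-1.1, -0.3, 6.9]
opening: 0.209
grip_force: 30.0
```

>>> drive_tool --rows '[[[0,0,-0.08,0,0,0,0.1],[0,0,-0.18,0,0,0,0.1],[0,0,-0.18,0,0,0,0.1],[0,0,0,0,0,-0.0487,0.1],[0,0,0,0,0,-0.0487,0.1]]]'

```text
t: 29.0
eef_pos: [485.1, 246.6, 145.0]
tcp_rot: [3.141, -0.0, 1.554]
ft_force: [0.3, 0.4, -1.4]
opening: 0.208
grip_force: 29.9
```

>>> drive_tool --rows '[[[-0.2005,0.001,0,0,0,0,0.1],[-0.2005,0.001,0,0,0,0,0.1],[-0.2005,0.001,0,0,0,0,0.1],[-0.2005,0.001,0,0,0,0,0.1],[-0.2005,0.001,0,0,0,0,0.1]]]'

```text
t: 29.62
eef_pos: [480.6, -5.6, 144.5]
tcp_rot: [3.141, 0.0, 1.549]
ft_force: [0.4, 0.0, -1.6]
opening: 0.21
grip_force: 29.9
```

>>> drive_tool --rows '[[[-0.2005,0.001,0,0,0,0,0.1],[-0.2005,0.001,0,0,0,0,0.1],[-0.2005,0.001,0,0,0,0,0.1],[0,0,0,0,0,0,0.1],[0,0,0,0,0,0,0.1]]]'

```text
t: 30.25
eef_pos: [478.0, -154.2, 144.3]
tcp_rot: [-3.141, -0.0, 1.548]
ft_force: [-0.4, 0.8, -0.7]
opening: 0.209
grip_force: 29.9
```

>>> drive_tool --rows '[[[0,0,0.18,0,0,0,0.1],[0,0,0.13,0,0,0,0.1],[0,0,0.027,0,0,0,0.1],[0,0,0,0,0,0,0.1],[0,0,0.01,0,0,0,0.1]]]'

```text
t: 30.88
eef_pos: [478.9, -154.4, 58.8]
tcp_rot: [3.14, 0.001, 1.549]
ft_force: [0.1, 0.1, -0.7]
opening: 0.204
grip_force: 29.9
```

>>> drive_tool --rows '[[[0,0,0.01,0,0,0,0.1],[0,0,0.01,0,0,0,0.1],[0,0,0,0,0,0,0.1]]]'

```text
t: 31.25
eef_pos: [478.3, -154.5, 52.6]
tcp_rot: [-3.142, 0.0, 1.549]
ft_force: [-0.7, 0.6, -1.4]
opening: 0.211
grip_force: 29.9
```

>>> drive_tool --rows '[[[0,0,0.008,0,0,0,0.1],[0,0,0.008,0,0,0,0.1],[0,0,0,0,0,0,0.1]]]'

```text
t: 31.62
eef_pos: [478.2, -154.4, 48.4]
tcp_rot: [-3.141, -0.0, 1.549]
ft_force: [0.4, -0.0, -0.7]
opening: 0.206
grip_force: 29.9
```

>>> drive_tool --rows '[[[0,0,0.012,0,0,0,0.1],[0,0,0.012,0,0,0,0.1],[0,0,0,0,0,0,0.1]]]'

```text
t: 32.0
eef_pos: [478.2, -154.4, 42.3]
tcp_rot: [-3.141, -0.0, 1.549]
ft_force: [-0.5, -0.3, -0.4]
opening: 0.208
grip_force: 29.9
```

>>> drive_tool --rows '[[[0,0,0.012,0,0,0,0.1],[0,0,0,0,0,0,0.1],[0,0,0,0,0,0,0.45],[0,0,0,0,0,0,0.45],[0,0,0,0,0,0,0.45]]]'

```text
t: 32.62
eef_pos: [478.4, -154.5, 39.7]
tcp_rot: [3.141, 0.0, 1.549]
ft_force: [0.2, -0.8, 0.1]
opening: 0.431
grip_force: 0.0
```

>>> drive_tool --rows '[[[0,0,-0.2,0,0,0,0.5],[0,0,-0.22,0,0,0,0.5],[0.2,0,0,0,0,-0.05,1],[0,0,0,0,0,-0.05,1],[0,0,0,0,0,-0.05,1]]]'

```text
t: 33.25
eef_pos: [479.4, -103.9, 144.9]
tcp_rot: [3.141, 0.0, 2.026]
ft_force: [0.2, -0.2, -0.5]
opening: 0.762
grip_force: 0.0
```

>>> drive_tool --rows '[[[0.22,0.05,-0.1,0,0,0,1],[0.22,0.05,-0.1,0,0,0,1],[0.22,0.05,0,0,0,0,1],[0,0,0,0,0,0,1]]]'

```text
t: 33.75
eef_pos: [440.5, 63.2, 195.1]
tcp_rot: [3.141, 0.0, 2.025]
ft_force: [-0.7, 0.1, -0.2]
opening: 0.997
grip_force: 0.0
```

```bash
python3 - <<'E'
from h import *
np.set_printoptions(precision=3,suppress=True)
print(env.state()["eef_pos"],env.state()["tcp_rot"])
p=env.read_camera("top"); np.savez("top4.npz",**{q:p[q] for q in("pose","camera_matrix","color")})
print("wedge",[(w(p,r["at"]),r["score"]) for r in env.place_of("wedge",p)[:2]])
k=6; a=cv2.resize(p["color"][145:200,190:240],None,fx=k,fy=k,interpolation=2); b=cv2.resize(p["color"][150:240,375:456],None,fx=k,fy=k,interpolation=2)
im=np.zeros((540,786,3),np.uint8); im[:330,:300]=a; im[:,300:]=b; cv2.imwrite("pics/c9.png",im)
p=env.read_camera("scene"); np.savez("sc4.npz",**{q:p[q] for q in("pose","camera_matrix","color")})
print("wedge",[(w(p,r["at"]),r["score"]) for r in env.place_of("wedge",p)[:2]],[(w(p,r["at"]),r["score"]) for r in env.search_frame("wedge",p)[:2]])
E
```

```text
[440.482  63.203 195.085] [3.141 0.    2.025]
wedge [(array([606.922, 340.221,  -4.147]), 0.64), (array([ 527.735, -223.906,   18.286]), 0.15)]
wedge [(array([611.951, 346.924,   0.875]), 0.65)] [(array([597.013, 346.619,  19.175]), 0.64), (array([ 434.529, -137.411,    8.979]), 0.5)]
```

View pics/c9.png

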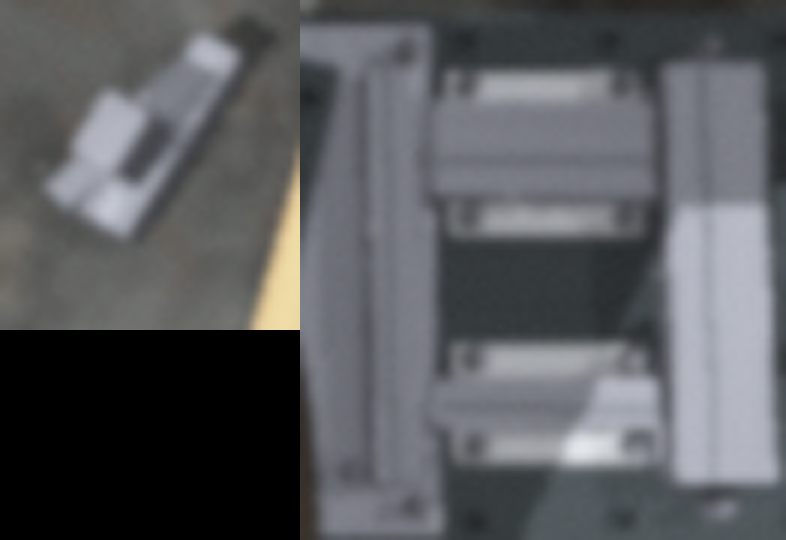

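```bash
python3 - <<'E'
from h import *
np.set_printoptions(precision=3,suppress=True)
p=dict(np.load("top4.npz")); cv=lambda a:(np.array(a)+.5)/6-.5+[190,145]
P=[(-35,24,22),(-35,-16,22),(55,-16,22),(55,2,22)]; O=[(45,185),(130,238),(240,62),(197,35)]
L=[(15,11,60),(15,-11,60),(-15,-11,60),(-15,11,60)]; M=[(108,90),(152,118),(118,180),(75,152)]
for a,b in ((P,O),(L,M),(P+L,O+M)):
    x,r=fit(p,a,cv(b),[610,343,-.6]); print(x,(r*2.4).round(1).tolist())
E
```

```text
[607.346 342.182  -0.558] [[-0.7, 2.4], [-2.1, 0.8], [0.1, -2.7], [2.7, -0.6]]
[606.208 340.452  -0.527] [[0.3, -0.3], [1.6, -1.0], [-0.0, 0.3], [-1.9, 1.0]]
[606.729 341.252  -0.55 ] [[0.3, 3.3], [-0.9, 1.4], [0.7, -2.5], [3.2, -0.2], [-0.1, -0.9], [1.0, -1.1], [-1.3, -0.1], [-2.8, 0.1]]
```

>>> drive_tool --rows '[[[0,0,0,0,0,-0.0457,0.7],[0,0,0,0,0,-0.0457,0.7],[0,0,0,0,0,-0.0457,0.7],[0,0,0,0,0,-0.0457,0.7],[0,0.215,0,0,0,0,0.7]]]'

```text
t: 34.62
eef_pos: [469.7, 104.1, 194.6]
tcp_rot: [-3.141, -0.0, 2.591]
ft_force: [1.5, 0.5, -0.3]
opening: 0.701
grip_force: 0.0
```

>>> drive_tool --rows '[[[0,0.215,0,0,0,0,0.7],[0,0.215,0,0,0,0,0.7],[0,0.215,0,0,0,0,0.7],[0,0.215,0,0,0,0,0.7],[0,0.215,0,0,0,0,0.7]]]'

```text
t: 35.25
eef_pos: [611.0, 336.0, 194.0]
tcp_rot: [-3.141, -0.0, 2.592]
ft_force: [0.7, -0.3, 0.6]
opening: 0.702
grip_force: 0.0
```

>>> drive_tool --rows '[[[0,0,0.15,0,0,0,0.7],[0,0,0.15,0,0,0,0.7],[0,0,0,0,0,0,0.7],[0,0,0,0,0,0,0.7]]]'

```text
t: 35.75
eef_pos: [610.4, 335.3, 120.8]
tcp_rot: [3.141, 0.001, 2.593]
ft_force: [0.8, 1.0, 0.5]
opening: 0.698
grip_force: 0.0
```

>>> drive_tool --rows '[[[0.023,0.0095,0.1,0,0,0,0.7],[0,0,0.1,0,0,0,0.7],[0,0,0.08,0,0,0,0.6],[0,0,0.018,0,0,0,0.6],[0,0,0,0,0,0,0.5]]]'

```text
t: 36.38
eef_pos: [606.1, 340.9, 45.7]
tcp_rot: [3.141, 0.001, 2.594]
ft_force: [-0.7, 0.6, 0.7]
opening: 0.547
grip_force: 0.0
```

>>> drive_tool --rows '[[[0,0,0,0,0,0,0.4],[0,0,0,0,0,0,0.3],[0,0,0,0,0,0,0.2],[0,0,0,0,0,0,0.1],[0,0,0,0,0,0,0.1]]]'

```text
t: 37.0
eef_pos: [606.0, 341.2, 45.6]
tcp_rot: [3.141, 0.001, 2.594]
ft_force: [1.2, 1.7, 4.3]
opening: 0.23
grip_force: 30.0
```

>>> drive_tool --rows '[[[0,0,-0.06,0,0,0,0.1],[0,0,-0.18,0,0,0,0.1],[0,0,-0.18,0,0,-0.0558,0.1],[0,0,0,0,0,-0.0558,0.1],[0,0,0,0,0,-0.0558,0.1]]]'

```text
t: 37.62
eef_pos: [605.3, 340.6, 151.1]
tcp_rot: [-3.141, -0.0, 3.126]
ft_force: [0.2, -0.1, -3.4]
opening: 0.23
grip_force: 30.0
```

>>> drive_tool --rows '[[[0.048,-0.204,0,0,0,0,0.1],[0.048,-0.204,0,0,0,0,0.1],[0.048,-0.204,0,0,0,0,0.1],[0.048,-0.204,0,0,0,0,0.1],[0.048,-0.204,0,0,0,0,0.1]]]'

```text
t: 38.25
eef_pos: [539.3, 85.6, 150.5]
tcp_rot: [-3.141, -0.0, 3.12]
ft_force: [0.2, -0.3, -3.1]
opening: 0.233
grip_force: 30.0
```

>>> drive_tool --rows '[[[0.048,-0.204,0,0,0,0,0.1],[0.048,-0.204,0,0,0,0,0.1],[0.048,-0.204,0,0,0,0,0.1],[0,0,0,0,0,0,0.1],[0,0,0,0,0,0,0.1]]]'

```text
t: 38.88
eef_pos: [500.8, -64.9, 150.4]
tcp_rot: [-3.142, -0.0, 3.12]
ft_force: [-0.1, 0.9, -2.4]
opening: 0.23
grip_force: 30.0
```

>>> drive_tool --rows '[[[0,0.003,0.15,0,0,0,0.1],[0,0,0.1,0,0,0,0.1],[0,0,0.02,0,0,0,0.1],[0,0,0.02,0,0,0,0.1],[0,0,0,0,0,0,0.1]]]'

```text
t: 39.5
eef_pos: [501.3, -64.0, 78.1]
tcp_rot: [-3.141, 0.001, 3.121]
ft_force: [-0.1, -0.2, -2.8]
opening: 0.23
grip_force: 30.0
```

>>> drive_tool --rows '[[[0,0,0.016,0,0,0,0.1],[0,0,0.016,0,0,0,0.1],[0,0,0,0,0,0,0.1]]]'

```text
t: 39.88
eef_pos: [500.9, -64.3, 69.4]
tcp_rot: [-3.142, -0.0, 3.12]
ft_force: [-0.7, 0.4, -3.9]
opening: 0.23
grip_force: 30.0
```

>>> drive_tool --rows '[[[0,0,0.012,0,0,0,0.1],[0,0,0.012,0,0,0,0.1],[0,0,0.004,0,0,0,0.1],[0,0,0,0,0,0,0.1]]]'

```text
t: 40.38
eef_pos: [501.0, -64.2, 62.5]
tcp_rot: [-3.142, -0.0, 3.12]
ft_force: [-0.1, -0.5, -3.1]
opening: 0.23
grip_force: 30.0
```

>>> drive_tool --rows '[[[-0.02,-0.004,0.003,0,0,0,0.1],[-0.02,-0.004,0,0,0,0,0.1],[-0.02,-0.004,0,0,0,0,0.1],[-0.02,-0.004,0,0,0,0,0.1],[0,0,0,0,0,0,0.1]]]'

```text
t: 41.0
eef_pos: [521.3, -68.7, 61.8]
tcp_rot: [-3.141, 0.0, 3.12]
ft_force: [-0.8, 0.6, -3.0]
opening: 0.228
grip_force: 30.0
```

>>> drive_tool --rows '[[[-0.02,-0.004,0,0,0,0,0.1],[-0.02,-0.004,0,0,0,0,0.1],[0,0,0,0,0,0,0.1]]]'

```text
t: 41.38
eef_pos: [531.3, -71.0, 61.9]
tcp_rot: [-3.141, 0.001, 3.12]
ft_force: [-0.2, -0.6, -2.4]
opening: 0.231
grip_force: 30.0
```

>>> drive_tool --rows '[[[-0.02,-0.0042,0,0,0,0,0.1],[-0.02,-0.0042,0,0,0,0,0.1],[0,0,0,0,0,0,0.1]]]'

```text
t: 41.75
eef_pos: [541.3, -73.3, 61.8]
tcp_rot: [-3.141, 0.001, 3.12]
ft_force: [0.1, 0.3, -3.8]
opening: 0.228
grip_force: 30.0
```

>>> drive_tool --rows '[[[-0.02,-0.0042,0,0,0,0,0.1],[-0.02,-0.0042,0,0,0,0,0.1],[0,0,0,0,0,0,0.1]]]'

```text
t: 42.12
eef_pos: [551.3, -75.6, 61.9]
tcp_rot: [-3.141, 0.001, 3.12]
ft_force: [0.5, 0.2, -3.4]
opening: 0.23
grip_force: 30.0
```

>>> drive_tool --rows '[[[-0.02,-0.0042,0,0,0,0,0.1],[-0.01,-0.002,0,0,0,0,0.1],[0,0,0,0,0,0,0.1]]]'

```text
t: 42.5
eef_pos: [558.5, -77.3, 61.9]
tcp_rot: [-3.141, 0.001, 3.12]
ft_force: [0.3, 0.8, -3.4]
opening: 0.228
grip_force: 30.0
```

>>> drive_tool --rows '[[[-0.012,-0.003,0,0,0,0,0.1],[0,0,0,0,0,0,0.1]]]'

```text
t: 42.75
eef_pos: [561.5, -78.1, 61.9]
tcp_rot: [-3.141, 0.0, 3.12]
ft_force: [0.8, 1.5, -3.3]
opening: 0.23
grip_force: 30.0
```

>>> drive_tool --rows '[[[-0.01,-0.0025,0,0,0,0,0.1],[0,0,0,0,0,0,0.1]]]'

```text
t: 43.0
eef_pos: [563.9, -78.7, 61.9]
tcp_rot: [-3.142, 0.0, 3.12]
ft_force: [-0.0, 1.9, -2.9]
opening: 0.235
grip_force: 30.0
```

>>> drive_tool --rows '[[[-0.01,-0.0025,0,0,0,0,0.1],[0,0,0,0,0,0,0.1]]]'

```text
t: 43.25
eef_pos: [566.0, -79.2, 61.8]
tcp_rot: [3.141, -0.001, 3.12]
ft_force: [-1.5, 4.2, -2.6]
opening: 0.23
grip_force: 30.0
```

>>> drive_tool --rows '[[[-0.008,-0.002,0.001,0,0,0,0.1],[0,0,0,0,0,0,0.1]]]'

```text
t: 43.5
eef_pos: [566.4, -79.3, 61.7]
tcp_rot: [3.141, -0.004, 3.12]
ft_force: [-11.4, 6.4, 5.0]
opening: 0.232
grip_force: 30.0
```

>>> drive_tool --rows '[[[-0.006,-0.0015,0,0,0,0,0.1],[0,0,0,0,0,0,0.1]]]'

```text
t: 43.75
eef_pos: [566.7, -79.3, 61.7]
tcp_rot: [3.14, -0.007, 3.121]
ft_force: [-17.3, 6.5, 10.7]
opening: 0.231
grip_force: 30.0
```

>>> drive_tool --rows '[[[-0.006,-0.001,0,0,0,0,0.1],[0,0,0,0,0,0,0.1]]]'

```text
t: 44.0
eef_pos: [567.1, -79.4, 61.7]
tcp_rot: [3.14, -0.009, 3.121]
ft_force: [-21.7, 8.3, 15.5]
opening: 0.232
grip_force: 30.0
```

>>> drive_tool --rows '[[[0,0,0,0,0,0,0.5],[0,0,0,0,0,0,0.5],[0,0,0,0,0,0,0.5]]]'

```text
t: 44.38
eef_pos: [571.6, -80.9, 61.8]
tcp_rot: [-3.141, 0.001, 3.12]
ft_force: [0.6, -0.2, 0.0]
opening: 0.478
grip_force: 0.0
```

>>> drive_tool --rows '[[[0,0,-0.1,0,0,0,0.6],[0,0,-0.22,0,0,0,0.8],[0.17,0.18,-0.05,0,0,0,0.8],[0.17,0.18,0,0,0,0,0.8],[0.17,0.18,0,0,0,0,0.8]]]'

```text
t: 45.0
eef_pos: [446.0, 57.5, 154.3]
tcp_rot: [-3.141, 0.001, 3.12]
ft_force: [0.7, 0.7, -0.6]
opening: 0.802
grip_force: 0.0
```

```bash
python3 - <<'E'
from h import *
np.set_printoptions(precision=1,suppress=True)
print(env.state()["eef_pos"])
p=env.read_camera("top"); np.savez("top5.npz",**{q:p[q] for q in("pose","camera_matrix","color")})
cv2.imwrite("pics/c10.png",cv2.resize(p["color"][148:243,355:460],None,fx=6,fy=6,interpolation=2))
for n in("wedge","narrow_stile","wide_stile","wide_rail","narrow_rail"): print(n,[(w(p,r["at"]),r["score"]) for r in env.place_of(n,p)[:1]])
E
```

```text
[446.   57.5 154.3]
wedge [(array([567.6, -82.5,  14.2]), 0.79)]
narrow_stile [(array([ 532.8, -104.4,   16.3]), 0.56)]
wide_stile [(array([ 524.2, -224. ,   19.2]), 0.66)]
wide_rail [(array([ 581.9, -160.2,   13.5]), 0.76)]
narrow_rail [(array([ 479.7, -157.6,   15.4]), 0.71)]
```

View pics/c10.png

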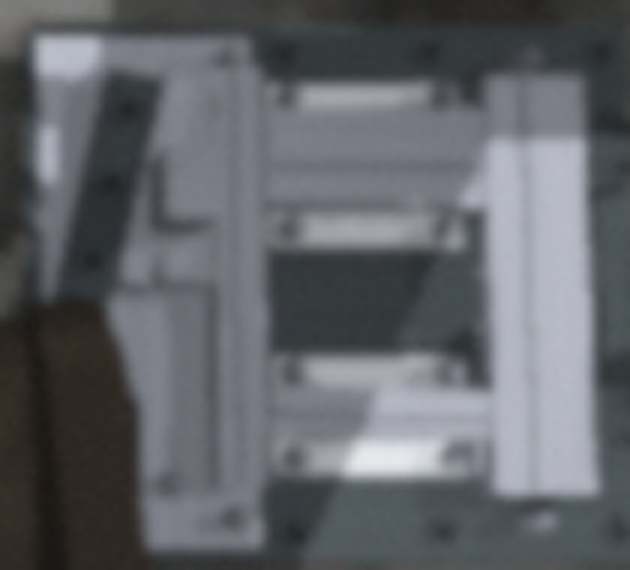

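The picture shows both stiles and both rails with closed joints at about px (265,150), (490,170) and (270,410). The wedge sits in the gap with its lug at about (180,190).

```bash
python3 -c "
from cell import env
print(env.job_done())"
```

```text
the job is handed in; nothing more can be done
None
```

The frame is assembled in the jig and pressed tight by the wedge (about 22 N push), the last picture shows the joints closed, and the job was handed in at about 45 s; no verdict was returned.

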